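# Unload the twin-knob bonding clamp

## Robot

A 6-joint arm with a two-finger parallel gripper is mounted at the origin on a cart in front of the work surface, level with it; the furniture and walls round the work are solid. World frame = base frame: x ahead of the robot, y to its left, z up, the work surface at z = 0. Lengths are in m, angles in rad, forces in N, time in s.
With the tool pointing down it reaches from about 0.425 to 0.95 m from the base axis. Payload 3.5 kg.
Tool frame: the origin (TCP) lies at the very end of the fingers, on their centre line; the grasp point (between the pads) lies ctrl.tcp_to_grasp behind it (ctrl.tcp_to_grasp is the distance from the TCP to the grasp point, in m); z points along the fingers, y is the line along which they close (so a half turn about z gives the same grasp; the last joint's range is limited). The gripper opens to 85 mm and grips with 20 to 120 N. Pads are 22 mm wide; open, the fingers measure 114 mm over their backs; the gripper's body (76 mm by 85 mm) begins 54 mm behind the grasp point. The pads swing forward as they close: fully open they stand 13 mm farther back than shut.
Start: joints at [1.051, 0.286, 1.577, -0, 1.279, -0.15], TCP at [0.244, 0.629, 0.231] pointing down, gripper open.
Joint ranges: [-2.77, 2.77], [-0.9, 2.22], [0.21, 2.48], [-1.53, 4.67], [0.24, 2.81], [-2.84, 2.84]. Speed limits (rad/s): [2.79, 2.79, 3.14, 3.14, 3.14, 3.14].

## Interface

Orientations are given as a unit quaternion [x, y, z, w].
In Python, from plant import ctrl gives the robot as it stands.
- The arm moves only by the shell command python3 -m inch 'ROWS' [FORCE]. ROWS is JSON, a list of rows, each an object with "slide": the shift along the tool's x, y, z in cm, a list of three; "turn": the turn about the tool's z in rad; "grip": the finger opening in cm, from 0 to 8.54. A call has 1 to 20 rows; each row is the pose to reach, as a shift and turn from the pose commanded when the call began, along the tool's axes at that moment; what a row does not reach only later rows make up. A row lasts 1/10 s, in which the tool goes at most 50 mm and 8.59 degrees, less where a joint would pass 70% of its speed; a pose out of reach is approached as far as the arm can. A call with a gripper value outside its range is refused whole. The fingers move at their own pace and stop on an object; FORCE is the grip in N (left out, the last holds). Time passes only in rows, so rows that repeat a pose let the fingers close. It gives the time, the measured TCP pose, the force, the opening and the grip force at its end, in the units of the state.
- ctrl.get_state(): the state, without advancing time (a new reading comes with each control period).
- ctrl.read_camera(name): name is "scene" or "top" or "wrist"; returns (picture, depth): 400x640x3 uint8, red, green, blue; 400x640 float32, m along the optical axis (not along the pixel's ray), 0 where there is no reading.
- ctrl.camera_info(name): a dict with "K" (3x3 intrinsics, pixels), "camera_from_world" (4x4, takes a point from world to camera coordinates); the wrist camera has in their place "T_tool_cam" (4x4, takes a point from camera to tool coordinates, whose origin is the TCP and whose axes are the flange's). Camera axes: x right, y down, z forward; pixel columns grow to the right and rows downward; lengths in m; the calibration is good to about 2 mm. A picture is of the moment at which its call begins: read the wrist's pose just before it. camera_info takes no time and is no camera call.
- ctrl.sign_off(): hands the job in; it is judged then, once.
The state is a dict: "time": time; "qpos": joint angles; "dq": joint speeds; "joint_efforts": joint torques, N m; "eef_pos": TCP position; "tcp_rot": TCP orientation; "contact_force": force on the tool from outside, world axes, zero at the start; "wrist_torque": the same for the moment, N m; "opening": opening from 0.0 (shut) to 1.0 (fully open); "finger_force": force on a finger pad.
Only numpy, scipy, OpenCV 4.12 (cv2) and the standard library are available. Lean on these libraries where they do the work, as an engineer would, in place of code of your own. Each camera call takes 0.05 s, during which the arm holds its last target. There are 200 camera calls.

## Task

The bonded coupons in the twin-knob clamp have cured. Draw the clamp bar fully back by turning the two knobs alternately in small steps, so that it stays square and neither knob ever gets more than a quarter turn ahead of the other; then pull every coupon out of the gap by its exposed top edge and put it in the steel tray. When all are in the tray, wind the empty clamp fully closed in the same even way.

Things in the scene. Friction and masses are not known exactly. Their poses are not given: they have to be found in the camera images.
- clamp: fixed aluminium clamp on the left half of the bench, its y axis pointing roughly away from the robot. Origin on the underside; base plate from x = -78 to +52 mm, y = +-140 mm, 15 mm thick. Fixed jaw face at x = +20 mm; the movable bar faces it. Both about 160 mm long in y, tops 60 mm above the worktop. Coupons stand on the plate in the gap between them. Knob axes at x = -10, y = +-115 mm.
- bar_mid (a point): middle of the top of the movable steel bar (22 mm thick in x), 60 mm above the worktop. Its x axis is parallel to the clamp's when the bar is square. It moves by the mean of the two knobs' travels; a quarter turn of lead skews it by 0.034 rad. The gap to the fixed jaw is about 14 mm as found, 21 mm fully open, 3 mm fully closed.
- knob_far (a joint): the far round knob (clamp's +y end), upright axis, angle in rad. Counter-clockwise from above is positive and draws its end of the bar back from the fixed jaw (opens). About 0 as found, -2.2 is the closed stop, +1.4 the open stop. Its end of the bar travels 5 mm per radian. Stays where it is left (0.08 N m of friction).
- knob_near (a joint): the near round knob (clamp's -y end), upright axis, angle in rad. Counter-clockwise from above is positive and draws its end of the bar back from the fixed jaw (opens). About 0 as found, -2.2 is the closed stop, +1.4 the open stop. Its end of the bar travels 5 mm per radian. Stays where it is left (0.08 N m of friction).
- knob_far_grip (a point): point on the axis of the far knob, 78 mm above the worktop: the height to grip. The black fluted knob is 44 mm in diameter, from 60 to 92 mm above the worktop, with open space round it above the block (top at 56 mm) that carries it
- knob_near_grip (a point): the same on the near knob
- coupon_1_mid (a point): centre of a bonded metal coupon, a plate 12 mm thick (its x), 40 mm wide (its y), 80 mm high (its z), 0.09 kg. As found it stands upright in the clamp's gap, its x along the clamp's x, top 95 mm above the worktop and so 35 mm clear of the jaws. May be absent: two or three of the coupons are there
- coupon_2_mid (a point): centre of a bonded metal coupon, a plate 12 mm thick (its x), 40 mm wide (its y), 80 mm high (its z), 0.09 kg. As found it stands upright in the clamp's gap, its x along the clamp's x, top 95 mm above the worktop and so 35 mm clear of the jaws. May be absent: two or three of the coupons are there
- coupon_3_mid (a point): centre of a bonded metal coupon, a plate 12 mm thick (its x), 40 mm wide (its y), 80 mm high (its z), 0.09 kg. As found it stands upright in the clamp's gap, its x along the clamp's x, top 95 mm above the worktop and so 35 mm clear of the jaws. May be absent: two or three of the coupons are there
- tray: loose open tray of thin sheet steel, 120 mm (its x) by 180 mm (its y), 25 mm high, walls and floor 3 mm, 0.6 kg; origin at the centre of its underside. Coupons may stand, lean or lie in it. To the right of the clamp stands a stencil fixture with a camera hanging over it, some 0.5 m ahead of the robot: keep clear of it.
Things that resemble listed ones, but are neither listed nor needed, are in the scene too. What is shaped like the part that bears coupon_3_mid but orange is not meant.

How it is judged:
On the way, in this order (a step that is already met when the one before it is completed fails the run):
1. the bar is drawn fully back: both knobs at their open stop (above 1.25 rad) (value of joint each of knob_far, knob_near above 1.25 rad), for 0.2 s.
2. every coupon is in the tray, with the clamp still open (both knobs above 0.9 rad) (x of coupon_1_mid in the frame of tray between -0.058 and 0.058 m and y of coupon_1_mid in the frame of tray between -0.088 and 0.088 m and z of coupon_1_mid in the frame of tray between 0 and 0.06 m and x of coupon_2_mid in the frame of tray between -0.058 and 0.058 m and y of coupon_2_mid in the frame of tray between -0.088 and 0.088 m and z of coupon_2_mid in the frame of tray between 0 and 0.06 m and x of coupon_3_mid in the frame of tray between -0.058 and 0.058 m and y of coupon_3_mid in the frame of tray between -0.088 and 0.088 m and z of coupon_3_mid in the frame of tray between 0 and 0.06 m and value of joint each of knob_far, knob_near above 0.9 rad), for 0.2 s.
3. the empty clamp is wound closed: both knobs at their closed stop (below -2.05 rad) (x of coupon_1_mid in the frame of tray between -0.058 and 0.058 m and y of coupon_1_mid in the frame of tray between -0.088 and 0.088 m and z of coupon_1_mid in the frame of tray between 0 and 0.06 m and x of coupon_2_mid in the frame of tray between -0.058 and 0.058 m and y of coupon_2_mid in the frame of tray between -0.088 and 0.088 m and z of coupon_2_mid in the frame of tray between 0 and 0.06 m and x of coupon_3_mid in the frame of tray between -0.058 and 0.058 m and y of coupon_3_mid in the frame of tray between -0.088 and 0.088 m and z of coupon_3_mid in the frame of tray between 0 and 0.06 m and value of joint each of knob_far, knob_near below -2.05 rad), for 0.2 s.
At the end, for the whole second after the job is handed in: Every coupon present lies or stands at rest in the tray (its centre inside the tray's walls and less than 60 mm above the tray's underside), and both knobs are within 0.15 rad of the closed stop (below -2.05 rad), so that the bar is home and square (all of step 3 and linear speed of tray below 0.02 m/s); the robot touches nothing.
It fails at once if one knob gets well over a quarter turn ahead of the other, so that the bar is skewed by more than 0.039 rad (1.8 rad of lead) (angle between the x axis of bar_mid and the x axis of clamp, either way round above 0.039 rad).
Of coupon_1, coupon_2, coupon_3 only 2 to 3 are there at a start; the rules pass over those that are not, and their reading is None.
At some moment in a run one of tray may be knocked a few centimetres aside while the robot is not near it.
Once in a run the grip may slacken for a moment while it holds something.
It also fails if it takes over 210 s, if anything falls off the work surface, if the arm or the gripper's body presses on something with over 40 N, if the wrist force passes 120 N, or if a joint passes its speed limit or range.

## Working session

There is one attempt and no reset: what is moved stays moved. The work goes in short steps, Python scripts to look and compute and a shell command to move; the robot and the scene stay as the last step left them, time stands still between calls to the robot, and variables do not carry over. Pictures are saved under pics/ and viewed, at most 14 in all, crops included, and the job is handed in when it is done.

```bash
ls; mkdir -p pics; python3 - <<'E'
from plant import ctrl
import cv2,numpy as np
s=ctrl.get_state();print({k:np.round(v,3) for k,v in s.items()},ctrl.tcp_to_grasp)
for n in("scene","top"):
    p,d=ctrl.read_camera(n);cv2.imwrite(f"pics/{n}0.png",p[:,:,::-1]);np.save(f"pics/{n}0.npy",d)
    print(ctrl.camera_info(n))
print(ctrl.camera_info("wrist"))
E
```

```text
pics
{'time': np.float64(0.0), 'qpos': array([ 1.051,  0.287,  1.578,  0.   ,  1.279, -0.15 ]), 'dq': array([ 0.001,  0.   ,  0.001, -0.001, -0.003,  0.   ]), 'joint_efforts': array([-1.0000e-03, -4.0597e+01, -2.9263e+01, -0.0000e+00,  6.0000e-03,
        0.0000e+00]), 'eef_pos': array([0.244, 0.629, 0.23 ]), 'tcp_rot': array([ 0.184,  0.983, -0.001, -0.   ]), 'contact_force': array([-0.256, -0.115, -0.858]), 'wrist_torque': array([-0.026,  0.012, -0.023]), 'finger_force': np.float64(0.0), 'opening': np.float64(1.001)} 0.0187
{'K': array([[480.14301131,   0.        , 322.18065325],
       [  0.        , 480.14301131, 204.63889424],
       [  0.        ,   0.        ,   1.        ]]), 'camera_from_world': array([[ 0.80755674, -0.58978673, -0.00192896, -0.3179515 ],
       [-0.38162134, -0.52003011, -0.76415564,  0.40622468],
       [ 0.44968574,  0.61783517, -0.64502902,  0.68112534],
       [ 0.        ,  0.        ,  0.        ,  1.        ]])}
{'K': array([[407.58022881,   0.        , 315.92099148],
       [  0.        , 407.58022881, 198.53168278],
       [  0.        ,   0.        ,   1.        ]]), 'camera_from_world': array([[ 0.02924347, -0.99934282,  0.02141834,  0.23870303],
       [-0.99794166, -0.0304125 , -0.05645807,  0.54312612],
       [ 0.05707235, -0.01972323, -0.99817521,  0.89862567],
       [ 0.        ,  0.        ,  0.        ,  1.        ]])}
{'K': array([[350.34571062,   0.        , 328.76084318],
       [  0.        , 350.34571062, 200.4734049 ],
       [  0.        ,   0.        ,   1.        ]]), 'T_tool_cam': array([[ 1.24024122e-04, -9.65343199e-01, -2.60983701e-01,
         6.59536682e-02],
       [ 9.99999992e-01,  1.12807042e-04,  5.79599771e-05,
         2.34066319e-05],
       [-2.65104703e-05, -2.60983706e-01,  9.65343205e-01,
        -1.43348073e-01],
       [ 0.00000000e+00,  0.00000000e+00,  0.00000000e+00,
         1.00000000e+00]])}
```

View pics/scene0.png

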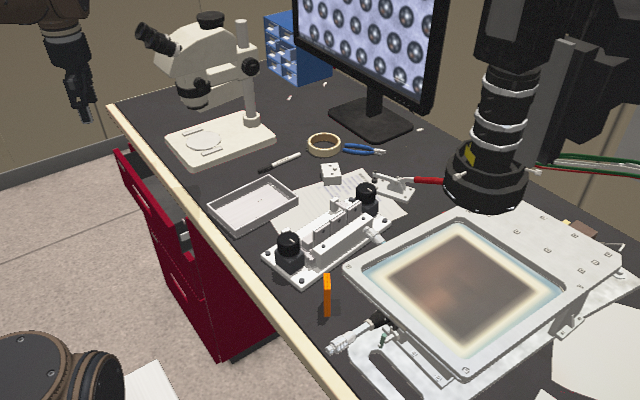

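View pics/top0.png

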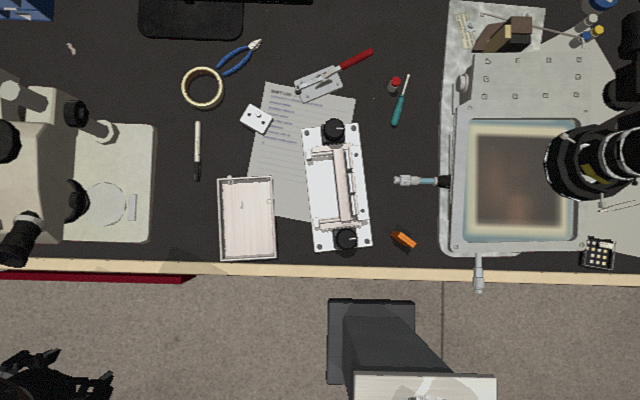

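Top view: the tray is at (246,218), the clamp at (337,187), the far knob at (334,130), the near knob at (346,238), and the orange decoy plate at (404,239). The scene camera's knobs are at (365,195) and (288,247).

```bash
cat >h.py <<'E'
from plant import ctrl
import cv2,numpy as np
from scipy.spatial.transform import Rotation as R
def cam(n):
    i=ctrl.camera_info(n);K=i["K"]
    if n=="wrist":
        s=ctrl.get_state();T=np.eye(4);T[:3,:3]=R.from_quat(s["tcp_rot"]).as_matrix();T[:3,3]=s["eef_pos"]
        return K,T@i["T_tool_cam"]
    return K,np.linalg.inv(i["camera_from_world"])
def shot(n,name=None):
    C=cam(n);p,d=ctrl.read_camera(n)
    if name: cv2.imwrite(f"pics/{name}.png",p[:,:,::-1])
    return p,d,C
def ray(C,u,v,z):
    K,T=C;r=T[:3,:3]@np.linalg.solve(K,[u,v,1.]);o=T[:3,3];return o+r*(z-o[2])/r[2]
def pts(C,d):
    K,T=C;v,u=np.mgrid[:400,:640];P=np.stack([(u-K[0,2])/K[0,0]*d,(v-K[1,2])/K[1,1]*d,d],-1)
    W=P@T[:3,:3].T+T[:3,3];W[d==0]=np.nan;return W
def totool(w):
    s=ctrl.get_state();return 100*R.from_quat(s["tcp_rot"]).inv().apply(np.array(w)-s["eef_pos"])
E
python3 - <<'E'
from h import *
C=cam("top");p=cv2.imread("pics/top0.png");d=np.load("pics/top0.npy");W=pts(C,d)
g=cv2.cvtColor(p,cv2.COLOR_BGR2GRAY)
for n,(u,v) in dict(far=(334,130),near=(346,238)).items():
    m=np.zeros_like(g,bool);m[v-18:v+18,u-18:u+18]=1
    m&=(W[...,2]>.083)&(W[...,2]<.1)
    ys,xs=np.nonzero(m);(cx,cy),r=cv2.minEnclosingCircle(np.c_[xs,ys].astype(np.float32))
    print(n,m.sum(),cx,cy,r,ray(C,cx,cy,.092),np.nanmedian(W[m],0))
# tops above 85 mm between knobs
m=np.zeros_like(g,bool);m[145:222,300:375]=1;m&=(W[...,2]>.075)
k,l,st,ce=cv2.connectedComponentsWithStats(m.astype(np.uint8))
for i in range(1,k):
    if st[i,4]>5: print("coupon?",st[i],np.nanmedian(W[l==i],0),ray(C,*ce[i],.095))
m=(abs(W[...,2]-.015)<.02)&(g>90);m[:, :205]=0;m[:,288:]=0;m[:165]=0;m[268:]=0
c=max(cv2.findContours(m.astype(np.uint8),0,2)[0],key=cv2.contourArea);r=cv2.minAreaRect(c);b=cv2.boxPoints(r)
print("tray",r,[ray(C,*q,.025).round(3) for q in b],ray(C,*r[0],.025))
cv2.imwrite("pics/t0c.png",cv2.resize(p[110:270,205:425],None,fx=3.6,fy=3.6,interpolation=2)[:, :])
E
```

```text
far 374 333.13348388671875 128.44569396972656 11.138445854187012 [0.67709438 0.22510595 0.092     ] [0.67723882 0.22512033 0.09208031]
near 378 346.0 238.92105102539062 11.258124351501465 [0.45087299 0.19282643 0.092     ] [0.45106596 0.19284973 0.09208578]
coupon? [344 149   9  21 139] [0.61422013 0.19303892 0.09504768] [0.61399009 0.19286146 0.095     ]
coupon? [347 173   9  20 138] [0.56673737 0.18580945 0.09481018] [0.56610782 0.18584342 0.095     ]
coupon? [350 195   9  20 137] [0.52039229 0.17912036 0.09512653] [0.52108367 0.17941168 0.095     ]
tray ((251.5, 212.5), (95.0, 71.0), 90.0) [array([0.602, 0.477, 0.025]), array([0.607, 0.321, 0.025]), array([0.399, 0.314, 0.025]), array([0.395, 0.469, 0.025])] [0.50006348 0.39549005 0.025     ]
```

View pics/t0c.png

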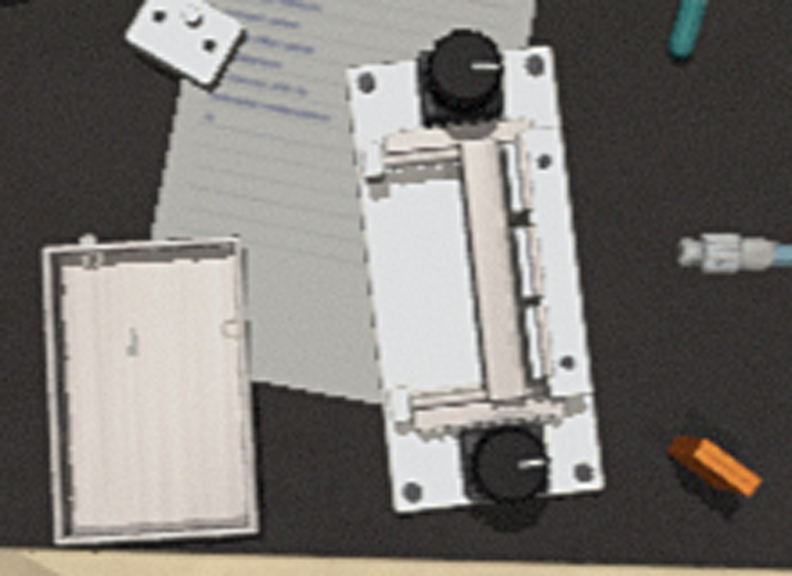

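The close crop confirms three bare-metal coupons at (344–350, 149–215) in the full top view. Both knobs' white pointers face the fixed jaw, the tray is empty, and the orange plate is the decoy. Next I go above the far knob.

```bash
python3 -m inch '[{"slide":[-55,-22,8],"turn":0,"grip":6.5},{"slide":[-55,-22,8],"turn":0,"grip":6.5},{"slide":[-55,-22,8],"turn":0,"grip":6.5},{"slide":[-55,-22,8],"turn":0,"grip":6.5},{"slide":[-55,-22,8],"turn":0,"grip":6.5},{"slide":[-55,-22,8],"turn":0,"grip":6.5},{"slide":[-55,-22,8],"turn":0,"grip":6.5},{"slide":[-55,-22,8],"turn":0,"grip":6.5},{"slide":[-55,-22,8],"turn":0,"grip":6.5},{"slide":[-55,-22,8],"turn":0,"grip":6.5},{"slide":[-55,-22,8],"turn":0,"grip":6.5},{"slide":[-55,-22,8],"turn":0,"grip":6.5},{"slide":[-55,-22,8],"turn":0,"grip":6.5},{"slide":[-55,-22,8],"turn":0,"grip":6.5},{"slide":[-55,-22,8],"turn":0,"grip":6.5},{"slide":[-55,-22,8],"turn":0,"grip":6.5}]' 40
cat >knob.py <<'E'
from h import *
import sys
p,d,C=shot("wrist",sys.argv[1]);W=pts(C,d)
F=[.677,.225];N=[.451,.193]
for q in(F,N):
    m=(np.hypot(W[...,0]-q[0],W[...,1]-q[1])<.03)&(abs(W[...,2]-.092)<.004)
    if m.sum()<100: continue
    ys,xs=np.nonzero(m);(cx,cy),r=cv2.minEnclosingCircle(np.c_[xs,ys].astype(np.float32))
    w=ray(C,cx,cy,.092);print(cx,cy,r,w.round(4),np.nanmedian(W[m],0).round(4),"tool cm",totool([w[0],w[1],.062]).round(2))
print(ctrl.get_state()["qpos"].round(3))
E
python3 knob.py w1
```

```text
time: 1.7
eef_pos: [0.6762, 0.2269, 0.1515]
tcp_rot: [0.183, 0.983, 0.0, -0.0]
contact_force: [-0.8, 0.8, -0.9]
opening: 0.76
finger_force: 0.0
328.6294860839844 221.01611328125 36.75266647338867 [0.6779 0.2262 0.092 ] [0.6781 0.2262 0.0926] tool cm [-0.18 -0.01  8.97]
[ 0.182  0.435  1.535  0.     1.172 -1.021]
```

View pics/w1.png

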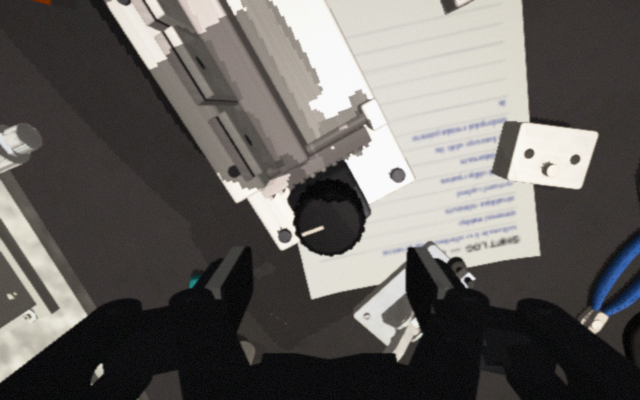

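The wrist view shows the far knob at (329,221), centred between the fingers, with its pointer toward the jaw. The offset is small, so I descend, grip and turn in a partial step.

```bash
python3 -m inch '[{"slide":[-0.2,0,3],"turn":0,"grip":6.5},{"slide":[-0.2,0,6],"turn":0,"grip":6.5},{"slide":[-0.2,0,9],"turn":0,"grip":6.5},{"slide":[-0.2,0,9],"turn":0,"grip":6.5},{"slide":[-0.2,0,9],"turn":0,"grip":4},{"slide":[-0.2,0,9],"turn":0,"grip":4},{"slide":[-0.2,0,9],"turn":0,"grip":4},{"slide":[-0.2,0,9],"turn":0,"grip":4},{"slide":[-0.2,0,9],"turn":0,"grip":4}]' 40
python3 -m inch '[{"slide":[0,0,0],"turn":-0.15,"grip":4},{"slide":[0,0,0],"turn":-0.3,"grip":4},{"slide":[0,0,0],"turn":-0.45,"grip":4},{"slide":[0,0,0],"turn":-0.6,"grip":4},{"slide":[0,0,0],"turn":-0.75,"grip":4},{"slide":[0,0,0],"turn":-0.75,"grip":4},{"slide":[0,0,0],"turn":-0.75,"grip":4}]' 40; python3 -c "
from h import *;s=ctrl.get_state();print(s['qpos'].round(3),s['wrist_torque'].round(2))"
```

```text
time: 2.65
eef_pos: [0.6798, 0.2257, 0.0635]
tcp_rot: [0.184, 0.983, 0.001, 0.001]
contact_force: [-3.3, 2.4, 5.0]
opening: 0.498
finger_force: 42.7
time: 3.35
eef_pos: [0.6798, 0.2256, 0.0635]
tcp_rot: [-0.188, 0.982, 0.001, 0.001]
contact_force: [-3.4, 3.5, 6.0]
opening: 0.507
finger_force: 42.9
[ 1.790e-01  5.350e-01  1.569e+00  1.000e-03  1.036e+00 -1.770e+00] [0.55 0.49 0.08]
```

```bash
python3 -m inch '[{"slide":[0,0,0],"turn":0,"grip":6.5},{"slide":[0,0,0],"turn":0,"grip":6.5},{"slide":[0,0,0],"turn":0,"grip":6.5},{"slide":[0,0,-4],"turn":0,"grip":6.5},{"slide":[0,0,-9],"turn":0,"grip":6.5},{"slide":[4.5,1.1,-9],"turn":0.15,"grip":6.5},{"slide":[9,2.2,-9],"turn":0.3,"grip":6.5},{"slide":[13.5,3.3,-9],"turn":0.45,"grip":6.5},{"slide":[18,4.4,-9],"turn":0.6,"grip":6.5},{"slide":[22.4,5.5,-9],"turn":0.75,"grip":6.5},{"slide":[22.4,5.5,-9],"turn":0.75,"grip":6.5},{"slide":[22.4,5.5,-9],"turn":0.75,"grip":6.5},{"slide":[22.4,5.5,-9],"turn":0.75,"grip":6.5}]' 40
python3 knob.py w2
```

```text
time: 4.65
eef_pos: [0.4525, 0.1927, 0.1524]
tcp_rot: [0.184, 0.983, 0.0, 0.001]
contact_force: [1.2, 0.5, 0.7]
opening: 0.762
finger_force: 0.0
328.7727355957031 212.97727966308594 36.89316177368164 [0.4499 0.1939 0.092 ] [0.4505 0.1937 0.0926] tool cm [ 0.33 -0.01  9.04]
[ 0.196 -0.041  2.089 -0.     1.091 -1.005]
```

```bash
python3 -m inch '[{"slide":[0.2,0,3],"turn":0,"grip":6.5},{"slide":[0.2,0,6],"turn":0,"grip":6.5},{"slide":[0.2,0,9],"turn":0,"grip":6.5},{"slide":[0.2,0,9],"turn":0,"grip":6.5},{"slide":[0.2,0,9],"turn":0,"grip":4},{"slide":[0.2,0,9],"turn":0,"grip":4},{"slide":[0.2,0,9],"turn":0,"grip":4},{"slide":[0.2,0,9],"turn":0,"grip":4}]' 40
python3 -m inch '[{"slide":[0,0,0],"turn":-0.15,"grip":4},{"slide":[0,0,0],"turn":-0.3,"grip":4},{"slide":[0,0,0],"turn":-0.45,"grip":4},{"slide":[0,0,0],"turn":-0.6,"grip":4},{"slide":[0,0,0],"turn":-0.75,"grip":4},{"slide":[0,0,0],"turn":-0.9,"grip":4},{"slide":[0,0,0],"turn":-1.05,"grip":4},{"slide":[0,0,0],"turn":-1.2,"grip":4},{"slide":[0,0,0],"turn":-1.35,"grip":4},{"slide":[0,0,0],"turn":-1.44,"grip":4},{"slide":[0,0,0],"turn":-1.44,"grip":4},{"slide":[0,0,0],"turn":-1.44,"grip":4}]' 40; python3 -c "
from h import *;s=ctrl.get_state();print(s['qpos'].round(3),s['wrist_torque'].round(2))"
```

```text
time: 5.5
eef_pos: [0.4507, 0.1938, 0.063]
tcp_rot: [0.184, 0.983, 0.001, 0.002]
contact_force: [3.0, 1.6, -1.3]
opening: 0.496
finger_force: 42.4
time: 6.7
eef_pos: [0.4509, 0.1913, 0.0629]
tcp_rot: [-0.508, 0.861, -0.002, 0.001]
contact_force: [3.3, -10.5, -0.5]
opening: 0.499
finger_force: 44.2
[ 0.196  0.092  2.143 -0.005  0.903 -2.438] [-1.56 -0.37 -1.22]
```

```bash
python3 -m inch '[{"slide":[0,0,0],"turn":0,"grip":6.5},{"slide":[0,0,0],"turn":0,"grip":6.5},{"slide":[0,0,0],"turn":0,"grip":6.5},{"slide":[0,0,-4],"turn":0.1,"grip":6.5},{"slide":[0,0,-9],"turn":0.25,"grip":6.5},{"slide":[-3,-3.5,-9],"turn":0.4,"grip":6.5},{"slide":[-6,-7,-9],"turn":0.55,"grip":6.5},{"slide":[-9,-11,-9],"turn":0.7,"grip":6.5},{"slide":[-12,-15,-9],"turn":0.85,"grip":6.5},{"slide":[-14.1,-18.2,-9],"turn":1.0,"grip":6.5},{"slide":[-14.1,-18.2,-9],"turn":1.15,"grip":6.5},{"slide":[-14.1,-18.2,-9],"turn":1.3,"grip":6.5},{"slide":[-14.1,-18.2,-9],"turn":1.44,"grip":6.5},{"slide":[-14.1,-18.2,-9],"turn":1.44,"grip":6.5},{"slide":[-14.1,-18.2,-9],"turn":1.44,"grip":6.5}]' 40
python3 knob.py w3
```

```text
time: 8.2
eef_pos: [0.6759, 0.2301, 0.1512]
tcp_rot: [0.182, 0.983, -0.0, -0.0]
contact_force: [0.7, 0.2, -0.2]
opening: 0.76
finger_force: 0.0
324.2524719238281 223.8573760986328 36.94950866699219 [0.6782 0.2263 0.092 ] [0.6781 0.2262 0.0926] tool cm [-0.35 -0.27  8.93]
[ 0.186  0.436  1.533  0.     1.172 -1.018]
```

```bash
python3 -m inch '[{"slide":[-0.3,-0.3,3],"turn":0,"grip":6.5},{"slide":[-0.3,-0.3,6],"turn":0,"grip":6.5},{"slide":[-0.3,-0.3,9],"turn":0,"grip":6.5},{"slide":[-0.3,-0.3,9],"turn":0,"grip":6.5},{"slide":[-0.3,-0.3,9],"turn":0,"grip":4},{"slide":[-0.3,-0.3,9],"turn":0,"grip":4},{"slide":[-0.3,-0.3,9],"turn":0,"grip":4},{"slide":[-0.3,-0.3,9],"turn":0,"grip":4}]' 40
python3 -m inch '[{"slide":[0,0,0],"turn":-0.15,"grip":4},{"slide":[0,0,0],"turn":-0.3,"grip":4},{"slide":[0,0,0],"turn":-0.45,"grip":4},{"slide":[0,0,0],"turn":-0.6,"grip":4},{"slide":[0,0,0],"turn":-0.7,"grip":4},{"slide":[0,0,0],"turn":-0.7,"grip":4},{"slide":[0,0,0],"turn":-0.7,"grip":4}]' 40; python3 -c "
from h import *;s=ctrl.get_state();print(s['qpos'].round(3),s['wrist_torque'].round(2))"
```

```text
time: 9.05
eef_pos: [0.6788, 0.2261, 0.0634]
tcp_rot: [0.184, 0.983, 0.0, 0.001]
contact_force: [-1.1, -0.7, 1.7]
opening: 0.504
finger_force: 42.6
time: 9.75
eef_pos: [0.6788, 0.2254, 0.0633]
tcp_rot: [-0.163, 0.987, -0.001, 0.001]
contact_force: [-0.9, -2.8, 5.0]
opening: 0.499
finger_force: 43.1
[ 1.790e-01  5.340e-01  1.571e+00 -1.000e-03  1.035e+00 -1.719e+00] [-0.43  0.36  0.06]
```

No stop torque is felt yet on the far knob, so I turn it a little more.

```bash
python3 -m inch '[{"slide":[0,0,0],"turn":-0.1,"grip":4},{"slide":[0,0,0],"turn":-0.15,"grip":4},{"slide":[0,0,0],"turn":-0.15,"grip":4}]' 40; python3 -c "
from h import *;s=ctrl.get_state();print(s['qpos'].round(3),s['wrist_torque'].round(2))"
python3 -m inch '[{"slide":[0,0,0],"turn":0,"grip":6.5},{"slide":[0,0,0],"turn":0,"grip":6.5},{"slide":[0,0,0],"turn":0,"grip":6.5},{"slide":[0,0,-4],"turn":0,"grip":6.5},{"slide":[0,0,-9],"turn":0,"grip":6.5},{"slide":[6,0,-13],"turn":0,"grip":6.5},{"slide":[10,0,-13],"turn":0,"grip":6.5},{"slide":[10,0,-13],"turn":0,"grip":6.5},{"slide":[10,0,-13],"turn":0,"grip":6.5}]'
python3 - <<'E'
from h import *
p,d,C=shot("wrist","w4")
p,d,C=shot("top");cv2.imwrite("pics/t4.png",cv2.resize(p[110:270,205:425,::-1],None,fx=3.6,fy=3.6,interpolation=2))
E
```

```text
time: 10.05
eef_pos: [0.6794, 0.2255, 0.0633]
tcp_rot: [-0.235, 0.972, 0.0, 0.002]
contact_force: [-0.6, -3.2, 5.4]
opening: 0.501
finger_force: 41.2
[ 0.179  0.534  1.571  0.     1.033 -1.867] [-0.42  0.1  -0.76]
time: 10.95
eef_pos: [0.5881, 0.1796, 0.1915]
tcp_rot: [-0.238, 0.971, 0.0, 0.0]
contact_force: [0.7, -0.3, 0.2]
opening: 0.76
finger_force: 0.0
```

View pics/w4.png

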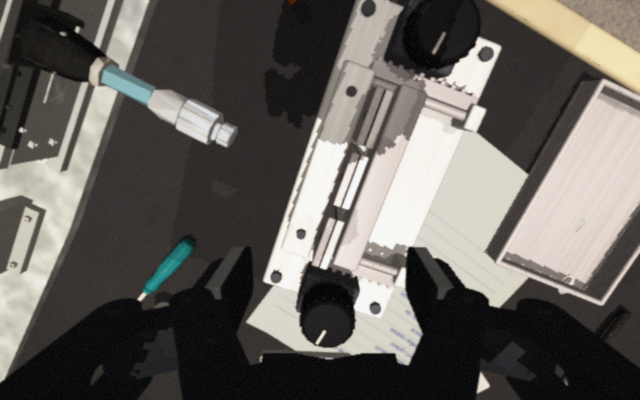

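The wrist view shows both pointers turned to about the same direction, near at (437,42) and far at (321,337). The bar is clear of the coupons, whose tops lie along (345–385, 90–260), and the tray is at right. Next I measure pointers, coupon tops and tray.

```bash
cat >see.py <<'E'
from h import *
p,d,C=shot("wrist");W=pts(C,d);p2,d2,C2=shot("top");W2=pts(C2,d2)
cx=np.array([.1413,-.99]);cy=np.array([.99,.1413]);O=np.array([.564,.209])  # clamp axes, knobs' midpoint
for nm,(p,d,C,W) in dict(w=(p,d,C,W),t=(p2,d2,C2,W2)).items():
    for n,q in dict(far=(.678,.226),near=(.450,.194)).items():
        m=(np.hypot(W[...,0]-q[0],W[...,1]-q[1])<.019)&(abs(W[...,2]-.092)<.006)
        b=m&(p.max(2)>110)
        if b.sum()<4: continue
        e=np.nanmean(W[b][:,:2],0)-q;print(nm,n,b.sum(),"angle",np.arctan2(e@cy,e@cx).round(3),"r",np.hypot(*e).round(4))
    u=(W[...,:2]-O)@cx;v=(W[...,:2]-O)@cy
    m=(abs(W[...,2]-.095)<.008)&(abs(v)<.085)&(abs(u-.02)<.03)
    k,l,st,ce=cv2.connectedComponentsWithStats(m.astype(np.uint8))
    for i in range(1,k):
        if st[i,4]>40:
            c=np.argwhere(l==i)[:,::-1].astype(np.float32);r=cv2.minAreaRect(c);w=ray(C,*r[0],.095)
            bx=np.array([ray(C,*q,.095)[:2] for q in cv2.boxPoints(r)]);e=[bx[1]-bx[0],bx[2]-bx[1]];e.sort(key=np.linalg.norm)
            az=np.arctan2(*e[1][::-1])
            print(nm,"coupon",st[i,4],w.round(4),"zmed",np.nanmedian(W[l==i][:,2]).round(4),"size",[np.linalg.norm(a).round(4) for a in e],"long az",round((az+1.57)%3.1416-1.57,3))
E
python3 see.py
cat >tray.py <<'E'
from h import *
p,d,C=shot("top");W=pts(C,d);
m=(W[...,2]>.012)&(W[...,2]<.04)&(W[...,1]>.30)&(W[...,1]<.58)&(W[...,0]<.66)&(W[...,0]>.3)
m=cv2.morphologyEx(m.astype(np.uint8),cv2.MORPH_OPEN,np.ones((2,2)))
k,l,st,_=cv2.connectedComponentsWithStats(m);i=1+np.argmax(st[1:,4])
r=cv2.minAreaRect(np.argwhere(l==i)[:,::-1].astype(np.float32));b=np.array([ray(C,*q,.025)[:2] for q in cv2.boxPoints(r)])
print("tray",ray(C,*r[0],.025).round(4),r,b.round(3).tolist(),[np.linalg.norm(b[j]-b[j-1]).round(3) for j in(1,2)])
E
python3 tray.py
```

```text
w far 59 angle 1.399 r 0.0122
w near 61 angle 1.372 r 0.0129
w coupon 1178 [0.5223 0.1791 0.095 ] zmed 0.0956 size [np.float64(0.0126), np.float64(0.0398)] long az 0.135
w coupon 1040 [0.5672 0.1852 0.095 ] zmed 0.0956 size [np.float64(0.0127), np.float64(0.0406)] long az 0.135
w coupon 932 [0.6153 0.1925 0.095 ] zmed 0.0956 size [np.float64(0.0127), np.float64(0.0421)] long az 0.141
t far 13 angle 1.164 r 0.0124
tray [0.4851 0.4163 0.025 ] ((241.71981811523438, 219.05567932128906), (83.13884735107422, 46.173770904541016), 87.51044464111328) [[0.572, 0.474], [0.58, 0.373], [0.398, 0.359], [0.391, 0.459]] [np.float64(0.101), np.float64(0.182)]
```

Both knobs read about 1.38 rad, so they are at the open stop. All three coupon tops measure 12.6 × 40 mm at 95 mm height and agree with each other. The near coupon goes first.

```bash
python3 -m inch '[{"slide":[4,2,1],"turn":0.12,"grip":4.5},{"slide":[5.8,3.1,3],"turn":0.24,"grip":4.5},{"slide":[5.8,3.1,5],"turn":0.34,"grip":4.5},{"slide":[5.8,3.1,5],"turn":0.34,"grip":4.5},{"slide":[5.8,3.1,5],"turn":0.34,"grip":4.5},{"slide":[5.8,3.1,5],"turn":0.34,"grip":4.5}]' 60
python3 -c "
from h import *;print(totool([.5223,.1791,.066]).round(2),ctrl.get_state()['qpos'].round(3))"; python3 see.py | grep coup
```

```text
time: 11.8
eef_pos: [0.525, 0.1806, 0.1426]
tcp_rot: [-0.071, 0.997, 0.0, 0.001]
contact_force: [-0.2, -0.1, 1.0]
opening: 0.524
finger_force: 0.0
[ 0.31 -0.11  7.66] [ 0.149  0.114  1.948 -0.     1.077 -1.564]
w coupon 1434 [0.5211 0.1794 0.095 ] zmed 0.0957 size [np.float64(0.0117), np.float64(0.0415)] long az 0.149
w coupon 1274 [0.5655 0.1857 0.095 ] zmed 0.0955 size [np.float64(0.0112), np.float64(0.0432)] long az 0.148
w coupon 611 [0.6028 0.1913 0.095 ] zmed 0.0955 size [np.float64(0.0113), np.float64(0.0244)] long az 0.148
t coupon 121 [0.6151 0.1922 0.095 ] zmed 0.0948 size [np.float64(0.0125), np.float64(0.0403)] long az 0.135
```

```bash
python3 -m inch '[{"slide":[0.3,-0.1,4],"turn":0,"grip":4.5},{"slide":[0.3,-0.1,7.6],"turn":0,"grip":4.5},{"slide":[0.3,-0.1,7.6],"turn":0,"grip":4.5},{"slide":[0.3,-0.1,7.6],"turn":0,"grip":0.8},{"slide":[0.3,-0.1,7.6],"turn":0,"grip":0.8},{"slide":[0.3,-0.1,7.6],"turn":0,"grip":0.8},{"slide":[0.3,-0.1,7.6],"turn":0,"grip":0.8},{"slide":[0.3,-0.1,7.6],"turn":0,"grip":0.8},{"slide":[0.3,-0.1,7.6],"turn":0,"grip":0.8},{"slide":[0.3,-0.1,7.6],"turn":0,"grip":0.8}]' 60
python3 -m inch '[{"slide":[0,0,-2],"turn":0,"grip":0.8},{"slide":[0,0,-5],"turn":0,"grip":0.8},{"slide":[0,0,-9],"turn":0,"grip":0.8},{"slide":[0,0,-9],"turn":0,"grip":0.8},{"slide":[0,0,-9],"turn":0,"grip":0.8}]' 60
python3 tray.py
```

```text
time: 12.9
eef_pos: [0.5228, 0.1793, 0.0682]
tcp_rot: [-0.07, 0.998, 0.0, 0.003]
contact_force: [0.2, 0.7, 5.3]
opening: 0.128
finger_force: 60.0
time: 13.4
eef_pos: [0.5213, 0.1791, 0.1569]
tcp_rot: [-0.07, 0.998, 0.0, 0.002]
contact_force: [0.2, -0.7, -1.9]
opening: 0.128
finger_force: 59.2
tray [0.4857 0.4061 0.025 ] ((246.4123077392578, 218.92152404785156), (83.0940933227539, 56.19112777709961), 86.8201675415039) [[0.571, 0.476], [0.582, 0.353], [0.401, 0.337], [0.391, 0.458]] [np.float64(0.123), np.float64(0.182)]
```

The coupon is held with the opening at 11 mm and 59 N. The tray measures 123 × 182 mm, which matches. I place the coupon in its near third.

```bash
python3 -m inch '[{"slide":[1.2,4.6,0],"turn":0,"grip":0.8},{"slide":[2.4,9.2,0],"turn":0,"grip":0.8},{"slide":[3.6,13.8,0],"turn":0,"grip":0.8},{"slide":[4.8,18.4,0],"turn":0.05,"grip":0.8},{"slide":[5.8,23.3,0],"turn":0.05,"grip":0.8},{"slide":[5.8,23.3,0],"turn":0.05,"grip":0.8},{"slide":[5.8,23.3,4],"turn":0.05,"grip":0.8},{"slide":[5.8,23.3,7],"turn":0.05,"grip":0.8},{"slide":[5.8,23.3,7],"turn":0.05,"grip":0.8},{"slide":[5.8,23.3,7],"turn":0.05,"grip":0.8}]' 60
python3 -c "
from h import *;print(totool([.431,.4014,.058]).round(2))
shot('wrist','w5')"
```

```text
time: 14.45
eef_pos: [0.4298, 0.4005, 0.0838]
tcp_rot: [-0.045, 0.999, -0.001, -0.002]
contact_force: [0.1, -0.3, -1.5]
opening: 0.128
finger_force: 59.2
[-0.13  0.08  2.58]
```

View pics/w5.png

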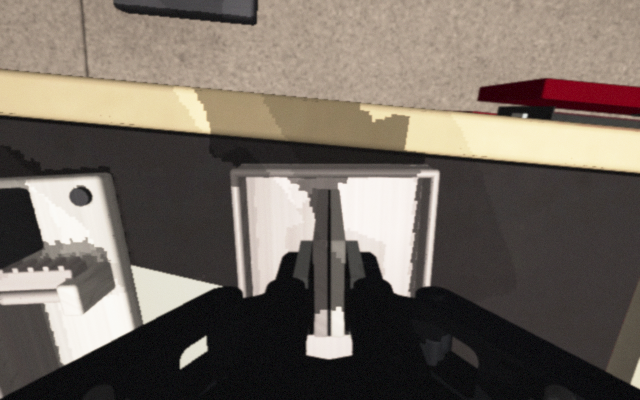

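```bash
python3 -m inch '[{"slide":[-0.1,0.1,2.5],"turn":0,"grip":0.8},{"slide":[-0.1,0.1,2.5],"turn":0,"grip":0.8},{"slide":[-0.1,0.1,2.5],"turn":0,"grip":0.8},{"slide":[-0.1,0.1,2.5],"turn":0,"grip":2},{"slide":[-0.1,0.1,2.5],"turn":0,"grip":4},{"slide":[-0.1,0.1,2.5],"turn":0,"grip":4},{"slide":[-0.1,0.1,-1],"turn":0,"grip":4},{"slide":[-0.1,0.1,-6],"turn":0,"grip":4},{"slide":[-0.1,0.1,-7],"turn":0,"grip":4.5},{"slide":[-2.4,-4.5,-7],"turn":0,"grip":4.5},{"slide":[-4.7,-9,-7],"turn":0,"grip":4.5},{"slide":[-7,-13.5,-7],"turn":-0.05,"grip":4.5},{"slide":[-9.3,-18,-7],"turn":-0.05,"grip":4.5},{"slide":[-11.7,-22.6,-7],"turn":-0.05,"grip":4.5},{"slide":[-11.7,-22.6,-7],"turn":-0.05,"grip":4.5},{"slide":[-11.7,-22.6,-7],"turn":-0.05,"grip":4.5}]' 60
python3 -c "
from h import *;print(totool([.5665,.1855,.066]).round(2))"; python3 see.py | grep coup
```

```text
time: 16.1
eef_pos: [0.5682, 0.1857, 0.1554]
tcp_rot: [-0.069, 0.998, 0.0, 0.0]
contact_force: [-0.3, 0.5, -0.8]
opening: 0.527
finger_force: 0.0
[ 0.17 -0.    8.94]
w coupon 1262 [0.5662 0.1854 0.095 ] zmed 0.0956 size [np.float64(0.0113), np.float64(0.0415)] long az 0.144
w coupon 1085 [0.6143 0.1927 0.095 ] zmed 0.0956 size [np.float64(0.0107), np.float64(0.0437)] long az 0.144
```

```bash
python3 -m inch '[{"slide":[0.2,0,4],"turn":0,"grip":4.5},{"slide":[0.2,0,8.9],"turn":0,"grip":4.5},{"slide":[0.2,0,8.9],"turn":0,"grip":4.5},{"slide":[0.2,0,8.9],"turn":0,"grip":0.8},{"slide":[0.2,0,8.9],"turn":0,"grip":0.8},{"slide":[0.2,0,8.9],"turn":0,"grip":0.8},{"slide":[0.2,0,8.9],"turn":0,"grip":0.8},{"slide":[0.2,0,8.9],"turn":0,"grip":0.8},{"slide":[0.2,0,8.9],"turn":0,"grip":0.8},{"slide":[0.2,0,8.9],"turn":0,"grip":0.8}]' 60
python3 -m inch '[{"slide":[0,0,-2],"turn":0,"grip":0.8},{"slide":[0,0,-5],"turn":0,"grip":0.8},{"slide":[0,0,-9],"turn":0,"grip":0.8},{"slide":[0,0,-9],"turn":0,"grip":0.8},{"slide":[0,0,-9],"turn":0,"grip":0.8}]' 60
python3 tray.py; python3 - <<'E'
from h import *
p,d,C=shot("top","t6");W=pts(C,d);cv2.imwrite("pics/t6c.png",cv2.resize(p[110:270,205:425,::-1],None,fx=3.6,fy=3.6,interpolation=2))
c=np.array([.4857,.4061]);m=(abs(W[...,0]-c[0])<.085)&(abs(W[...,1]-c[1])<.055)&(W[...,2]>.035)
print("raised",m.sum(),np.nanmedian(W[m],0) if m.any() else "", np.nanmin(W[m],0) if m.any() else "",np.nanmax(W[m],0) if m.any() else "")
E
```

```text
time: 17.2
eef_pos: [0.5668, 0.1874, 0.0688]
tcp_rot: [-0.07, 0.998, 0.001, 0.002]
contact_force: [-0.5, 1.3, 7.0]
opening: 0.129
finger_force: 61.3
time: 17.7
eef_pos: [0.5662, 0.1867, 0.1578]
tcp_rot: [-0.07, 0.998, -0.0, 0.001]
contact_force: [-0.6, 0.8, -0.6]
opening: 0.129
finger_force: 60.2
tray [0.4857 0.4059 0.025 ] ((246.49447631835938, 218.89505004882812), (83.20064544677734, 56.18539810180664), 86.98721313476562) [[0.572, 0.476], [0.582, 0.353], [0.4, 0.337], [0.391, 0.458]] [np.float64(0.123), np.float64(0.183)]
raised 184 [0.43215748 0.39853889 0.0823558 ] [0.41177785 0.39445305 0.03577846] [0.45141563 0.40917921 0.08667065]
```

View pics/t6c.png

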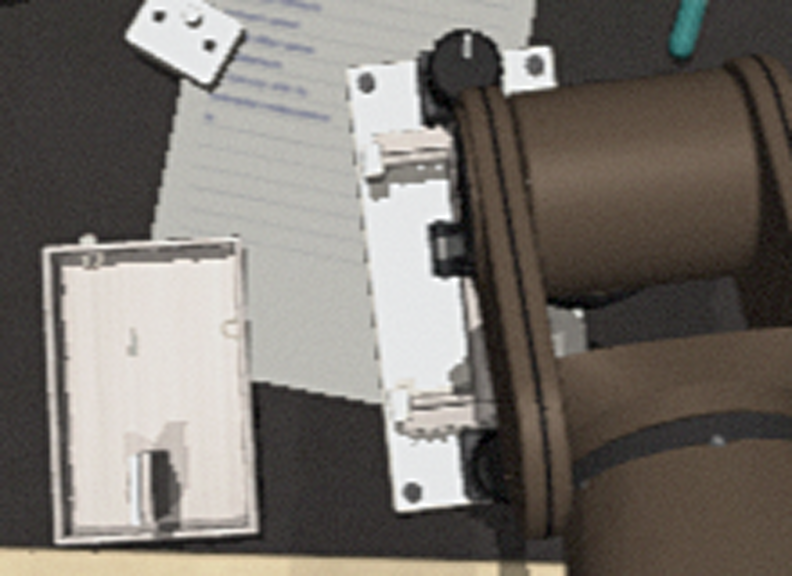

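The first coupon stands upright at crop (150,490), well inside the tray, and the second is in the gripper. It goes to the tray centre.

```bash
python3 -m inch '[{"slide":[1,4.6,0],"turn":0,"grip":0.8},{"slide":[2,9.2,0],"turn":0,"grip":0.8},{"slide":[3,13.8,0],"turn":0,"grip":0.8},{"slide":[4,18.4,0],"turn":0.05,"grip":0.8},{"slide":[4.9,22.9,0],"turn":0.05,"grip":0.8},{"slide":[4.9,22.9,0],"turn":0.05,"grip":0.8},{"slide":[4.9,22.9,4],"turn":0.05,"grip":0.8},{"slide":[4.9,22.9,7],"turn":0.05,"grip":0.8},{"slide":[4.9,22.9,7],"turn":0.05,"grip":0.8},{"slide":[4.9,22.9,7],"turn":0.05,"grip":0.8}]' 60
python3 -c "
from h import *;print(totool([.4857,.406,.058]).round(2))"; python3 tray.py
```

```text
time: 18.8
eef_pos: [0.4843, 0.4055, 0.0848]
tcp_rot: [-0.045, 0.999, -0.001, -0.002]
contact_force: [0.4, -0.0, 0.2]
opening: 0.126
finger_force: 60.2
[-0.15  0.04  2.68]
tray [0.5168 0.3542 0.025 ] ((270.5999755859375, 205.46771240234375), (73.34696197509766, 27.03645133972168), 64.50244903564453) [[0.575, 0.418], [0.603, 0.365], [0.459, 0.291], [0.432, 0.343]] [np.float64(0.059), np.float64(0.162)]
```

```bash
python3 -m inch '[{"slide":[-0.1,0,2.6],"turn":0,"grip":0.8},{"slide":[-0.1,0,2.6],"turn":0,"grip":0.8},{"slide":[-0.1,0,2.6],"turn":0,"grip":0.8},{"slide":[-0.1,0,2.6],"turn":0,"grip":2},{"slide":[-0.1,0,2.6],"turn":0,"grip":4},{"slide":[-0.1,0,2.6],"turn":0,"grip":4},{"slide":[-0.1,0,-1],"turn":0,"grip":4},{"slide":[-0.1,0,-6],"turn":0,"grip":4},{"slide":[-0.1,0,-7],"turn":0,"grip":4.5},{"slide":[-2.4,-4.5,-7],"turn":0,"grip":4.5},{"slide":[-4.7,-9,-7],"turn":0,"grip":4.5},{"slide":[-7,-13.5,-7],"turn":-0.05,"grip":4.5},{"slide":[-9.3,-18,-7],"turn":-0.05,"grip":4.5},{"slide":[-11.1,-22.4,-7],"turn":-0.05,"grip":4.5},{"slide":[-11.1,-22.4,-7],"turn":-0.05,"grip":4.5},{"slide":[-11.1,-22.4,-7],"turn":-0.05,"grip":4.5}]' 60
python3 -c "
from h import *;print(totool([.6148,.1926,.066]).round(2))"; python3 see.py | grep coup
```

```text
time: 20.45
eef_pos: [0.6161, 0.1925, 0.1564]
tcp_rot: [-0.069, 0.998, 0.0, -0.0]
contact_force: [-0.5, 0.5, -0.4]
opening: 0.53
finger_force: 0.0
[0.13 0.02 9.04]
w coupon 1286 [0.6153 0.1929 0.095 ] zmed 0.0956 size [np.float64(0.0114), np.float64(0.0411)] long az 0.131
```

```bash
python3 -m inch '[{"slide":[0.1,0,4],"turn":0,"grip":4.5},{"slide":[0.1,0,8.9],"turn":0,"grip":4.5},{"slide":[0.1,0,8.9],"turn":0,"grip":4.5},{"slide":[0.1,0,8.9],"turn":0,"grip":0.8},{"slide":[0.1,0,8.9],"turn":0,"grip":0.8},{"slide":[0.1,0,8.9],"turn":0,"grip":0.8},{"slide":[0.1,0,8.9],"turn":0,"grip":0.8},{"slide":[0.1,0,8.9],"turn":0,"grip":0.8},{"slide":[0.1,0,8.9],"turn":0,"grip":0.8},{"slide":[0.1,0,8.9],"turn":0,"grip":0.8}]' 60
python3 -m inch '[{"slide":[0,0,-2],"turn":0,"grip":0.8},{"slide":[0,0,-5],"turn":0,"grip":0.8},{"slide":[0,0,-9],"turn":0,"grip":0.8},{"slide":[0,0,-9],"turn":0,"grip":0.8},{"slide":[0,0,-9],"turn":0,"grip":0.8}]' 60
python3 tray.py; python3 - <<'E'
from h import *
p,d,C=shot("top","t7");W=pts(C,d);cv2.imwrite("pics/t7c.png",cv2.resize(p[110:270,205:425,::-1],None,fx=3.6,fy=3.6,interpolation=2))
E
```

```text
time: 21.55
eef_pos: [0.6164, 0.1942, 0.0705]
tcp_rot: [-0.07, 0.998, 0.001, 0.002]
contact_force: [-2.0, 0.8, 7.0]
opening: 0.123
finger_force: 60.7
time: 22.05
eef_pos: [0.6155, 0.1934, 0.1592]
tcp_rot: [-0.07, 0.998, 0.0, 0.002]
contact_force: [0.5, 0.3, -1.6]
opening: 0.126
finger_force: 59.6
tray [0.4859 0.4059 0.025 ] ((246.4926300048828, 218.8336639404297), (83.49534606933594, 55.70056915283203), 87.45519256591797) [[0.573, 0.474], [0.582, 0.352], [0.4, 0.338], [0.391, 0.459]] [np.float64(0.122), np.float64(0.183)]
```

View pics/t7c.png

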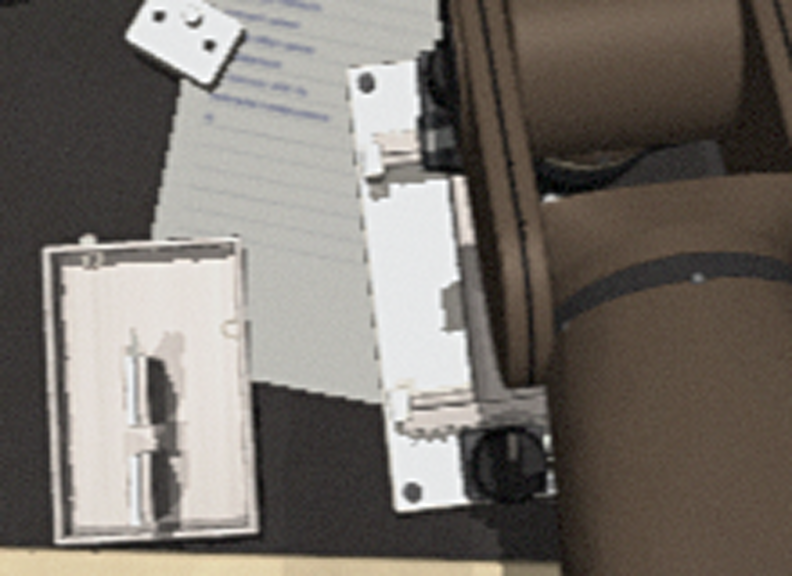

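Two coupons stand in the tray at crop (150,385) and (150,490), and the third is gripped. It goes to the tray's far third.

```bash
python3 -m inch '[{"slide":[1,4.6,0],"turn":0,"grip":0.8},{"slide":[2,9.2,0],"turn":0,"grip":0.8},{"slide":[3,13.8,0],"turn":0,"grip":0.8},{"slide":[4,18.4,0],"turn":0.05,"grip":0.8},{"slide":[4.3,22.6,0],"turn":0.05,"grip":0.8},{"slide":[4.3,22.6,0],"turn":0.05,"grip":0.8},{"slide":[4.3,22.6,4],"turn":0.05,"grip":0.8},{"slide":[4.3,22.6,7],"turn":0.05,"grip":0.8},{"slide":[4.3,22.6,7],"turn":0.05,"grip":0.8},{"slide":[4.3,22.6,7],"turn":0.05,"grip":0.8}]' 60
python3 -c "
from h import *;print(totool([.5407,.411,.060]).round(2))"
```

```text
time: 23.15
eef_pos: [0.5398, 0.4101, 0.0856]
tcp_rot: [-0.045, 0.999, -0.001, -0.002]
contact_force: [-0.1, 0.8, 0.4]
opening: 0.125
finger_force: 59.6
[-0.1   0.09  2.56]
```

```bash
python3 -m inch '[{"slide":[-0.1,0.1,2.5],"turn":0,"grip":0.8},{"slide":[-0.1,0.1,2.5],"turn":0,"grip":0.8},{"slide":[-0.1,0.1,2.5],"turn":0,"grip":0.8},{"slide":[-0.1,0.1,2.5],"turn":0,"grip":2},{"slide":[-0.1,0.1,2.5],"turn":0,"grip":4},{"slide":[-0.1,0.1,2.5],"turn":0,"grip":4},{"slide":[-0.1,0.1,-1],"turn":0,"grip":4},{"slide":[-0.1,0.1,-6],"turn":0,"grip":4},{"slide":[-0.1,0.1,-6.5],"turn":0,"grip":6.5},{"slide":[-2.8,-4.5,-6.5],"turn":-0.15,"grip":6.5},{"slide":[-5.4,-9,-6.5],"turn":-0.3,"grip":6.5},{"slide":[-8,-13,-6.5],"turn":-0.45,"grip":6.5},{"slide":[-10,-17,-6.5],"turn":-0.6,"grip":6.5},{"slide":[-12.2,-19.6,-6.5],"turn":-0.74,"grip":6.5},{"slide":[-12.2,-19.6,-6.5],"turn":-0.74,"grip":6.5},{"slide":[-12.2,-19.6,-6.5],"turn":-0.74,"grip":6.5},{"slide":[-12.2,-19.6,-6.5],"turn":-0.74,"grip":6.5}]' 60
python3 knob.py w8;python3 tray.py; python3 - <<'E'
from h import *
p,d,C=shot("top","t8");W=pts(C,d);cv2.imwrite("pics/t8c.png",cv2.resize(p[110:270,205:425,::-1],None,fx=3.6,fy=3.6,interpolation=2))
E
```

```text
time: 24.85
eef_pos: [0.679, 0.2279, 0.1523]
tcp_rot: [-0.403, 0.915, 0.0, -0.0]
contact_force: [-0.2, 0.8, 0.8]
opening: 0.76
finger_force: 0.0
325.2127380371094 213.12376403808594 36.919761657714844 [0.6786 0.2244 0.092 ] [0.6787 0.2243 0.0926] tool cm [ 0.3  -0.24  9.03]
[ 0.183  0.44   1.526  0.     1.176 -2.219]
tray [0.4857 0.4059 0.025 ] ((246.46823120117188, 218.89642333984375), (83.20064544677734, 56.132835388183594), 86.98721313476562) [[0.572, 0.476], [0.582, 0.353], [0.4, 0.337], [0.391, 0.458]] [np.float64(0.123), np.float64(0.183)]
```

View pics/t8c.png

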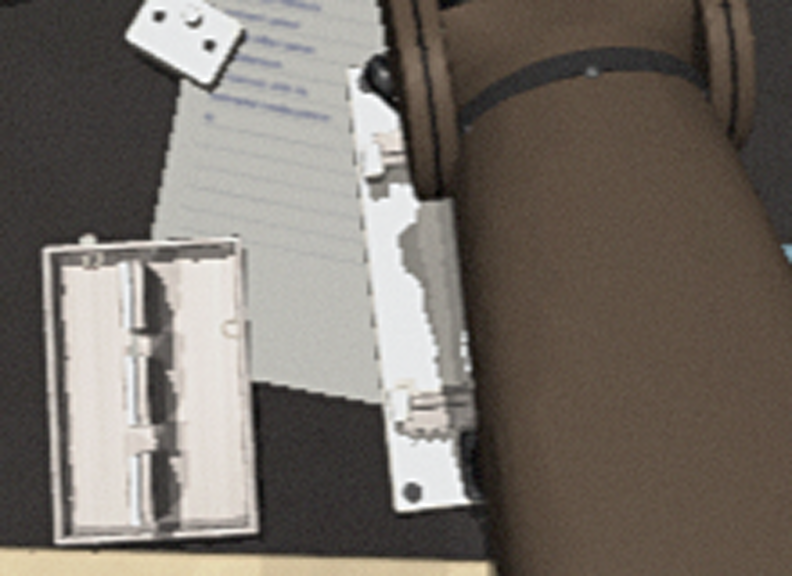

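All three coupons stand in the tray, at crop (135,295), (135,385) and (145,490). I now close evenly, starting with 0.7 rad on the far knob.

```bash
python3 -m inch '[{"slide":[0.2,-0.2,3],"turn":0,"grip":6.5},{"slide":[0.2,-0.2,6],"turn":0,"grip":6.5},{"slide":[0.2,-0.2,8.9],"turn":0,"grip":6.5},{"slide":[0.2,-0.2,8.9],"turn":0,"grip":6.5},{"slide":[0.2,-0.2,8.9],"turn":0,"grip":4},{"slide":[0.2,-0.2,8.9],"turn":0,"grip":4},{"slide":[0.2,-0.2,8.9],"turn":0,"grip":4},{"slide":[0.2,-0.2,8.9],"turn":0,"grip":4},{"slide":[0.2,-0.2,8.9],"turn":0.15,"grip":4},{"slide":[0.2,-0.2,8.9],"turn":0.3,"grip":4},{"slide":[0.2,-0.2,8.9],"turn":0.45,"grip":4},{"slide":[0.2,-0.2,8.9],"turn":0.6,"grip":4},{"slide":[0.2,-0.2,8.9],"turn":0.7,"grip":4},{"slide":[0.2,-0.2,8.9],"turn":0.7,"grip":4},{"slide":[0.2,-0.2,8.9],"turn":0.7,"grip":4}]' 40; python3 -c "
from h import *;s=ctrl.get_state();q=s['qpos'];print(s['wrist_torque'].round(2),'az',q[0]-q[5],totool([s['eef_pos'][0]-.228,s['eef_pos'][1]-.0325,.152]))"
```

```text
time: 26.5
eef_pos: [0.6797, 0.2256, 0.0653]
tcp_rot: [-0.065, 0.998, 0.001, 0.0]
contact_force: [-4.4, 3.9, 2.4]
opening: 0.498
finger_force: 42.6
[ 0.41  0.74 -0.08] az 1.7017868322632608 [23.02538593 -0.25273432 -8.67620525]
```

Release, cross to the near knob, and wind the wrist back to az 2.4.

```bash
python3 -m inch '[{"slide":[0,0,0],"turn":0,"grip":6.5},{"slide":[0,0,0],"turn":0,"grip":6.5},{"slide":[0,0,0],"turn":0,"grip":6.5},{"slide":[0,0,-4],"turn":0,"grip":6.5},{"slide":[0,0,-8.7],"turn":0,"grip":6.5},{"slide":[4.6,0,-8.7],"turn":-0.14,"grip":6.5},{"slide":[9.2,-0.1,-8.7],"turn":-0.28,"grip":6.5},{"slide":[13.8,-0.1,-8.7],"turn":-0.42,"grip":6.5},{"slide":[18.4,-0.2,-8.7],"turn":-0.56,"grip":6.5},{"slide":[23,-0.2,-8.7],"turn":-0.7,"grip":6.5},{"slide":[23,-0.2,-8.7],"turn":-0.7,"grip":6.5},{"slide":[23,-0.2,-8.7],"turn":-0.7,"grip":6.5},{"slide":[23,-0.2,-8.7],"turn":-0.7,"grip":6.5}]' 40
python3 knob.py w9; python3 see.py
```

```text
time: 27.8
eef_pos: [0.454, 0.1924, 0.1518]
tcp_rot: [-0.403, 0.915, -0.001, 0.002]
contact_force: [0.3, -0.3, 0.4]
opening: 0.763
finger_force: 0.0
332.0 214.0 37.12152099609375 [0.451 0.192 0.092] [0.451  0.1919 0.0926] tool cm [0.27 0.22 8.96]
[ 0.195 -0.037  2.087 -0.     1.089 -2.205]
w near 93 angle 1.366 r 0.0125
t far 9 angle 0.576 r 0.012
```

```bash
python3 -m inch '[{"slide":[0.2,0.2,3],"turn":0,"grip":6.5},{"slide":[0.2,0.2,6],"turn":0,"grip":6.5},{"slide":[0.2,0.2,8.9],"turn":0,"grip":6.5},{"slide":[0.2,0.2,8.9],"turn":0,"grip":4},{"slide":[0.2,0.2,8.9],"turn":0,"grip":4},{"slide":[0.2,0.2,8.9],"turn":0,"grip":4},{"slide":[0.2,0.2,8.9],"turn":0,"grip":4},{"slide":[0.2,0.2,8.9],"turn":0,"grip":4},{"slide":[0.2,0.2,8.9],"turn":0.15,"grip":4},{"slide":[0.2,0.2,8.9],"turn":0.3,"grip":4},{"slide":[0.2,0.2,8.9],"turn":0.45,"grip":4},{"slide":[0.2,0.2,8.9],"turn":0.6,"grip":4},{"slide":[0.2,0.2,8.9],"turn":0.75,"grip":4},{"slide":[0.2,0.2,8.9],"turn":0.9,"grip":4},{"slide":[0.2,0.2,8.9],"turn":1.05,"grip":4},{"slide":[0.2,0.2,8.9],"turn":1.2,"grip":4},{"slide":[0.2,0.2,8.9],"turn":1.3,"grip":4},{"slide":[0.2,0.2,8.9],"turn":1.3,"grip":4},{"slide":[0.2,0.2,8.9],"turn":1.3,"grip":4}]' 40; python3 -c "
from h import *;s=ctrl.get_state();q=s['qpos'];print(s['wrist_torque'].round(2),'az',q[0]-q[5],totool([s['eef_pos'][0]+.228,s['eef_pos'][1]+.0325,.152]))"
```

```text
time: 29.85
eef_pos: [0.4484, 0.1951, 0.0598]
tcp_rot: [0.235, 0.972, 0.004, -0.001]
contact_force: [4.2, 12.0, -19.0]
opening: 0.502
finger_force: 43.8
[ 2.23 -0.57 -0.06] az 1.1031827789563813 [-18.77554065  13.34672952  -9.20437329]
```

```bash
python3 -m inch '[{"slide":[0,0,0],"turn":0,"grip":6.5},{"slide":[0,0,0],"turn":0,"grip":6.5},{"slide":[0,0,0],"turn":0,"grip":6.5},{"slide":[0,0,-4],"turn":0,"grip":6.5},{"slide":[0,0,-8.9],"turn":-0.14,"grip":6.5},{"slide":[-4,2.7,-8.9],"turn":-0.28,"grip":6.5},{"slide":[-8,5.4,-8.9],"turn":-0.42,"grip":6.5},{"slide":[-12,8.1,-8.9],"turn":-0.56,"grip":6.5},{"slide":[-16,10.8,-8.9],"turn":-0.7,"grip":6.5},{"slide":[-18.8,13.3,-8.9],"turn":-0.84,"grip":6.5},{"slide":[-18.8,13.3,-8.9],"turn":-0.98,"grip":6.5},{"slide":[-18.8,13.3,-8.9],"turn":-1.12,"grip":6.5},{"slide":[-18.8,13.3,-8.9],"turn":-1.26,"grip":6.5},{"slide":[-18.8,13.3,-8.9],"turn":-1.3,"grip":6.5},{"slide":[-18.8,13.3,-8.9],"turn":-1.3,"grip":6.5}]' 40
python3 knob.py w10; python3 see.py
```

```text
time: 31.35
eef_pos: [0.6778, 0.2253, 0.1515]
tcp_rot: [-0.403, 0.915, -0.0, 0.001]
contact_force: [0.9, 0.1, -0.2]
opening: 0.763
finger_force: 0.0
326.74273681640625 217.717041015625 36.85018539428711 [0.6786 0.2244 0.092 ] [0.6787 0.2244 0.0925] tool cm [ 0.02 -0.12  8.93]
[ 0.179  0.436  1.534 -0.     1.171 -2.22 ]
w far 110 angle 0.796 r 0.0124
```

```bash
python3 -m inch '[{"slide":[-0.1,-0.1,3],"turn":0,"grip":6.5},{"slide":[-0.1,-0.1,6],"turn":0,"grip":6.5},{"slide":[-0.1,-0.1,8.8],"turn":0,"grip":6.5},{"slide":[-0.1,-0.1,8.8],"turn":0,"grip":4},{"slide":[-0.1,-0.1,8.8],"turn":0,"grip":4},{"slide":[-0.1,-0.1,8.8],"turn":0,"grip":4},{"slide":[-0.1,-0.1,8.8],"turn":0,"grip":4},{"slide":[-0.1,-0.1,8.8],"turn":0,"grip":4},{"slide":[-0.1,-0.1,8.8],"turn":0.15,"grip":4},{"slide":[-0.1,-0.1,8.8],"turn":0.3,"grip":4},{"slide":[-0.1,-0.1,8.8],"turn":0.45,"grip":4},{"slide":[-0.1,-0.1,8.8],"turn":0.6,"grip":4},{"slide":[-0.1,-0.1,8.8],"turn":0.75,"grip":4},{"slide":[-0.1,-0.1,8.8],"turn":0.9,"grip":4},{"slide":[-0.1,-0.1,8.8],"turn":1.05,"grip":4},{"slide":[-0.1,-0.1,8.8],"turn":1.2,"grip":4},{"slide":[-0.1,-0.1,8.8],"turn":1.3,"grip":4},{"slide":[-0.1,-0.1,8.8],"turn":1.3,"grip":4},{"slide":[-0.1,-0.1,8.8],"turn":1.3,"grip":4}]' 40; python3 -c "
from h import *;s=ctrl.get_state();q=s['qpos'];print(s['wrist_torque'].round(2),'az',q[0]-q[5],totool([.4508,.1935,.152]))"
```

```text
time: 33.4
eef_pos: [0.6772, 0.2271, 0.0597]
tcp_rot: [0.233, 0.972, 0.001, -0.001]
contact_force: [2.8, 4.2, -15.2]
opening: 0.501
finger_force: 44.1
[ 0.95 -0.54 -0.07] az 1.1015708824746333 [ 18.67352479 -13.25399065  -9.19116753]
```

```bash
python3 -m inch '[{"slide":[0,0,0],"turn":0,"grip":6.5},{"slide":[0,0,0],"turn":0,"grip":6.5},{"slide":[0,0,0],"turn":0,"grip":6.5},{"slide":[0,0,-4],"turn":0,"grip":6.5},{"slide":[0,0,-8.9],"turn":-0.14,"grip":6.5},{"slide":[4,-2.7,-8.9],"turn":-0.28,"grip":6.5},{"slide":[8,-5.4,-8.9],"turn":-0.42,"grip":6.5},{"slide":[12,-8.1,-8.9],"turn":-0.56,"grip":6.5},{"slide":[16,-10.8,-8.9],"turn":-0.7,"grip":6.5},{"slide":[18.8,-13.3,-8.9],"turn":-0.84,"grip":6.5},{"slide":[18.8,-13.3,-8.9],"turn":-0.98,"grip":6.5},{"slide":[18.8,-13.3,-8.9],"turn":-1.12,"grip":6.5},{"slide":[18.8,-13.3,-8.9],"turn":-1.26,"grip":6.5},{"slide":[18.8,-13.3,-8.9],"turn":-1.3,"grip":6.5},{"slide":[18.8,-13.3,-8.9],"turn":-1.3,"grip":6.5}]' 40
python3 knob.py w11; python3 see.py
```

```text
time: 34.9
eef_pos: [0.4515, 0.1922, 0.1532]
tcp_rot: [-0.403, 0.915, -0.0, 0.002]
contact_force: [-0.4, -0.8, 0.0]
opening: 0.763
finger_force: 0.0
329.3984680175781 215.41371154785156 36.628902435302734 [0.4506 0.1917 0.092 ] [0.4509 0.1918 0.0926] tool cm [0.11 0.04 9.09]
[ 0.196 -0.045  2.092 -0.     1.092 -2.204]
w near 112 angle 0.24 r 0.0122
t far 10 angle -0.468 r 0.0126
```

```bash
python3 -m inch '[{"slide":[0,0.1,3],"turn":0,"grip":6.5},{"slide":[0,0.1,6],"turn":0,"grip":6.5},{"slide":[0,0.1,8.8],"turn":0,"grip":6.5},{"slide":[0,0.1,8.8],"turn":0,"grip":4},{"slide":[0,0.1,8.8],"turn":0,"grip":4},{"slide":[0,0.1,8.8],"turn":0,"grip":4},{"slide":[0,0.1,8.8],"turn":0,"grip":4},{"slide":[0,0.1,8.8],"turn":0,"grip":4},{"slide":[0,0.1,8.8],"turn":0.15,"grip":4},{"slide":[0,0.1,8.8],"turn":0.3,"grip":4},{"slide":[0,0.1,8.8],"turn":0.45,"grip":4},{"slide":[0,0.1,8.8],"turn":0.6,"grip":4},{"slide":[0,0.1,8.8],"turn":0.75,"grip":4},{"slide":[0,0.1,8.8],"turn":0.9,"grip":4},{"slide":[0,0.1,8.8],"turn":1.05,"grip":4},{"slide":[0,0.1,8.8],"turn":1.2,"grip":4},{"slide":[0,0.1,8.8],"turn":1.3,"grip":4},{"slide":[0,0.1,8.8],"turn":1.3,"grip":4},{"slide":[0,0.1,8.8],"turn":1.3,"grip":4}]' 60; python3 -c "
from h import *;s=ctrl.get_state();q=s['qpos'];print(s['wrist_torque'].round(2),'az',q[0]-q[5],totool([.679,.226,.152]))"
python3 -m inch '[{"slide":[0,0,0],"turn":0,"grip":6.5},{"slide":[0,0,0],"turn":0,"grip":6.5},{"slide":[0,0,0],"turn":0,"grip":6.5},{"slide":[0,0,-4],"turn":0,"grip":6.5},{"slide":[0,0,-8.9],"turn":-0.14,"grip":6.5},{"slide":[-4,2.7,-8.9],"turn":-0.28,"grip":6.5},{"slide":[-8,5.4,-8.9],"turn":-0.42,"grip":6.5},{"slide":[-12,8.1,-8.9],"turn":-0.56,"grip":6.5},{"slide":[-16,10.8,-8.9],"turn":-0.7,"grip":6.5},{"slide":[-18.8,13.3,-8.9],"turn":-0.84,"grip":6.5},{"slide":[-18.8,13.3,-8.9],"turn":-0.98,"grip":6.5},{"slide":[-18.8,13.3,-8.9],"turn":-1.12,"grip":6.5},{"slide":[-18.8,13.3,-8.9],"turn":-1.26,"grip":6.5},{"slide":[-18.8,13.3,-8.9],"turn":-1.3,"grip":6.5},{"slide":[-18.8,13.3,-8.9],"turn":-1.3,"grip":6.5}]' 40
python3 knob.py w12; python3 see.py
```

```text
time: 36.95
eef_pos: [0.4492, 0.1948, 0.0622]
tcp_rot: [0.234, 0.972, 0.003, -0.0]
contact_force: [4.0, 7.3, -17.3]
opening: 0.492
finger_force: 63.5
[ 1.61 -0.62 -0.03] az 1.101806142674407 [-19.0169239   13.29086315  -8.95074698]
time: 38.45
eef_pos: [0.6783, 0.2262, 0.1535]
tcp_rot: [-0.403, 0.915, -0.0, 0.001]
contact_force: [-0.9, 0.5, -0.8]
opening: 0.761
finger_force: 0.0
326.3680419921875 215.0 36.754669189453125 [0.6786 0.2243 0.092 ] [0.6787 0.2244 0.0926] tool cm [ 0.13 -0.15  9.14]
[ 0.18   0.436  1.53  -0.     1.175 -2.219]
w far 119 angle -0.438 r 0.0106
```

```bash
python3 -m inch '[{"slide":[0,-0.1,3],"turn":0,"grip":6.5},{"slide":[0,-0.1,6],"turn":0,"grip":6.5},{"slide":[0,-0.1,8.8],"turn":0,"grip":6.5},{"slide":[0,-0.1,8.8],"turn":0,"grip":4},{"slide":[0,-0.1,8.8],"turn":0,"grip":4},{"slide":[0,-0.1,8.8],"turn":0,"grip":4},{"slide":[0,-0.1,8.8],"turn":0,"grip":4},{"slide":[0,-0.1,8.8],"turn":0,"grip":4},{"slide":[0,-0.1,8.8],"turn":0.15,"grip":4},{"slide":[0,-0.1,8.8],"turn":0.3,"grip":4},{"slide":[0,-0.1,8.8],"turn":0.45,"grip":4},{"slide":[0,-0.1,8.8],"turn":0.6,"grip":4},{"slide":[0,-0.1,8.8],"turn":0.75,"grip":4},{"slide":[0,-0.1,8.8],"turn":0.9,"grip":4},{"slide":[0,-0.1,8.8],"turn":1.05,"grip":4},{"slide":[0,-0.1,8.8],"turn":1.2,"grip":4},{"slide":[0,-0.1,8.8],"turn":1.3,"grip":4},{"slide":[0,-0.1,8.8],"turn":1.3,"grip":4},{"slide":[0,-0.1,8.8],"turn":1.3,"grip":4}]' 60
python3 -m inch '[{"slide":[0,0,0],"turn":0,"grip":6.5},{"slide":[0,0,0],"turn":0,"grip":6.5},{"slide":[0,0,0],"turn":0,"grip":6.5},{"slide":[0,0,-4],"turn":0,"grip":6.5},{"slide":[0,0,-8.9],"turn":-0.14,"grip":6.5},{"slide":[4,-2.7,-8.9],"turn":-0.28,"grip":6.5},{"slide":[8,-5.4,-8.9],"turn":-0.42,"grip":6.5},{"slide":[12,-8.1,-8.9],"turn":-0.56,"grip":6.5},{"slide":[16,-10.8,-8.9],"turn":-0.7,"grip":6.5},{"slide":[18.8,-13.3,-8.9],"turn":-0.84,"grip":6.5},{"slide":[18.8,-13.3,-8.9],"turn":-0.98,"grip":6.5},{"slide":[18.8,-13.3,-8.9],"turn":-1.12,"grip":6.5},{"slide":[18.8,-13.3,-8.9],"turn":-1.26,"grip":6.5},{"slide":[18.8,-13.3,-8.9],"turn":-1.3,"grip":6.5},{"slide":[18.8,-13.3,-8.9],"turn":-1.3,"grip":6.5}]' 40
python3 knob.py w13; python3 see.py
```

```text
time: 40.5
eef_pos: [0.6772, 0.2271, 0.0619]
tcp_rot: [0.233, 0.973, 0.001, -0.001]
contact_force: [2.8, 4.3, -14.5]
opening: 0.494
finger_force: 63.4
time: 42.0
eef_pos: [0.4516, 0.1922, 0.1553]
tcp_rot: [-0.403, 0.915, -0.001, 0.002]
contact_force: [0.2, -0.3, 0.1]
opening: 0.757
finger_force: 0.0
329.18182373046875 214.03408813476562 36.23528289794922 [0.4507 0.1914 0.092 ] [0.451  0.1918 0.0926] tool cm [0.13 0.03 9.3 ]
[ 0.195 -0.048  2.09  -0.     1.096 -2.204]
w near 111 angle -1.051 r 0.0097
t far 14 angle -1.645 r 0.0105
```

```bash
python3 -m inch '[{"slide":[0,0.1,3],"turn":0,"grip":6.5},{"slide":[0,0.1,6],"turn":0,"grip":6.5},{"slide":[0,0.1,9],"turn":0,"grip":6.5},{"slide":[0,0.1,9],"turn":0,"grip":4},{"slide":[0,0.1,9],"turn":0,"grip":4},{"slide":[0,0.1,9],"turn":0,"grip":4},{"slide":[0,0.1,9],"turn":0,"grip":4},{"slide":[0,0.1,9],"turn":0,"grip":4},{"slide":[0,0.1,9],"turn":0.15,"grip":4},{"slide":[0,0.1,9],"turn":0.3,"grip":4},{"slide":[0,0.1,9],"turn":0.45,"grip":4},{"slide":[0,0.1,9],"turn":0.6,"grip":4},{"slide":[0,0.1,9],"turn":0.75,"grip":4},{"slide":[0,0.1,9],"turn":0.9,"grip":4},{"slide":[0,0.1,9],"turn":1.05,"grip":4},{"slide":[0,0.1,9],"turn":1.2,"grip":4},{"slide":[0,0.1,9],"turn":1.25,"grip":4},{"slide":[0,0.1,9],"turn":1.25,"grip":4},{"slide":[0,0.1,9],"turn":1.25,"grip":4}]' 40;python3 -c "
from h import *;s=ctrl.get_state();q=s['qpos'];print(s['wrist_torque'].round(2),'az',q[0]-q[5],totool([.679,.226,.152]))"
```

```text
time: 44.05
eef_pos: [0.4475, 0.1951, 0.0624]
tcp_rot: [0.207, 0.978, 0.001, -0.002]
contact_force: [-2.3, 10.6, -10.8]
opening: 0.499
finger_force: 43.9
[1.63 0.27 0.93] az 1.1574309109531922 [-19.86859555  12.21709687  -9.03812871]
```

Stop torque is felt on the near knob. Now the far knob's last 0.6 rad.

```bash
python3 -m inch '[{"slide":[0,0,0],"turn":0,"grip":6.5},{"slide":[0,0,0],"turn":0,"grip":6.5},{"slide":[0,0,0],"turn":0,"grip":6.5},{"slide":[0,0,-4],"turn":0,"grip":6.5},{"slide":[0,0,-8.9],"turn":-0.14,"grip":6.5},{"slide":[-4,2.5,-8.9],"turn":-0.28,"grip":6.5},{"slide":[-8,5,-8.9],"turn":-0.42,"grip":6.5},{"slide":[-12,7.5,-8.9],"turn":-0.56,"grip":6.5},{"slide":[-16,10,-8.9],"turn":-0.7,"grip":6.5},{"slide":[-19.5,12.3,-8.9],"turn":-0.8,"grip":6.5},{"slide":[-19.5,12.3,-8.9],"turn":-0.8,"grip":6.5},{"slide":[-19.5,12.3,-8.9],"turn":-0.8,"grip":6.5},{"slide":[-19.5,12.3,-8.9],"turn":-0.8,"grip":6.5}]' 40
python3 knob.py w14; python3 see.py
```

```text
time: 45.35
eef_pos: [0.6775, 0.2255, 0.1528]
tcp_rot: [-0.189, 0.982, -0.0, -0.0]
contact_force: [-1.0, 0.4, -1.0]
opening: 0.759
finger_force: 0.0
327.3157043457031 217.98463439941406 36.80561065673828 [0.6781 0.2249 0.092 ] [0.6782 0.225  0.0926] tool cm [-0.05 -0.1   9.11]
[ 0.18   0.434  1.532 -0.     1.175 -1.771]
w far 116 angle -1.914 r 0.0094
```

```bash
python3 -m inch '[{"slide":[-0.1,-0.1,3],"turn":0,"grip":6.5},{"slide":[-0.1,-0.1,6],"turn":0,"grip":6.5},{"slide":[-0.1,-0.1,8.9],"turn":0,"grip":6.5},{"slide":[-0.1,-0.1,8.9],"turn":0,"grip":4},{"slide":[-0.1,-0.1,8.9],"turn":0,"grip":4},{"slide":[-0.1,-0.1,8.9],"turn":0,"grip":4},{"slide":[-0.1,-0.1,8.9],"turn":0,"grip":4},{"slide":[-0.1,-0.1,8.9],"turn":0,"grip":4},{"slide":[-0.1,-0.1,8.9],"turn":0.15,"grip":4},{"slide":[-0.1,-0.1,8.9],"turn":0.3,"grip":4},{"slide":[-0.1,-0.1,8.9],"turn":0.45,"grip":4},{"slide":[-0.1,-0.1,8.9],"turn":0.55,"grip":4},{"slide":[-0.1,-0.1,8.9],"turn":0.55,"grip":4}]' 40;python3 -c "
from h import *;s=ctrl.get_state();q=s['qpos'];print(s['wrist_torque'].round(2),'az',q[0]-q[5])"
```

```text
time: 46.8
eef_pos: [0.6788, 0.2259, 0.0624]
tcp_rot: [0.083, 0.997, 0.0, -0.0]
contact_force: [-0.8, 0.4, -14.5]
opening: 0.499
finger_force: 49.3
[0.18 0.19 0.48] az 1.4038078137917505
```

```bash
python3 -m inch '[{"slide":[0,0,0],"turn":0.07,"grip":4},{"slide":[0,0,0],"turn":0.07,"grip":4}]' 40;python3 -c "
from h import *;s=ctrl.get_state();q=s['qpos'];print(s['wrist_torque'].round(2),'az',q[0]-q[5])"
python3 -m inch '[{"slide":[0,0,0],"turn":0,"grip":6.5},{"slide":[0,0,0],"turn":0,"grip":6.5},{"slide":[0,0,0],"turn":0,"grip":6.5},{"slide":[0,0,-4],"turn":0,"grip":6.5},{"slide":[0,0,-9],"turn":0,"grip":6.5},{"slide":[5,0,-13],"turn":0,"grip":6.5},{"slide":[9,-2,-16],"turn":0,"grip":6.5},{"slide":[9,-2,-16],"turn":0,"grip":6.5},{"slide":[9,-2,-16],"turn":0,"grip":6.5},{"slide":[9,-2,-16],"turn":0,"grip":6.5}]' 40
python3 see.py; python3 tray.py; python3 -c "
from h import *
shot('wrist','w15')"
```

```text
time: 47.0
eef_pos: [0.6791, 0.2259, 0.0626]
tcp_rot: [0.118, 0.993, 0.0, -0.0]
contact_force: [-0.3, 1.9, -14.5]
opening: 0.499
finger_force: 45.2
[0.33 0.08 0.54] az 1.334640386047479
time: 48.0
eef_pos: [0.5883, 0.2271, 0.2252]
tcp_rot: [0.12, 0.993, 0.001, 0.002]
contact_force: [0.6, -0.1, -0.2]
opening: 0.756
finger_force: 0.0
w far 56 angle -2.273 r 0.009
w near 57 angle -2.302 r 0.0075
tray [0.4859 0.4059 0.025 ] ((246.4926300048828, 218.8336639404297), (83.49534606933594, 55.70056915283203), 87.45519256591797) [[0.573, 0.474], [0.582, 0.352], [0.4, 0.338], [0.391, 0.459]] [np.float64(0.122), np.float64(0.183)]
```

View pics/w15.png

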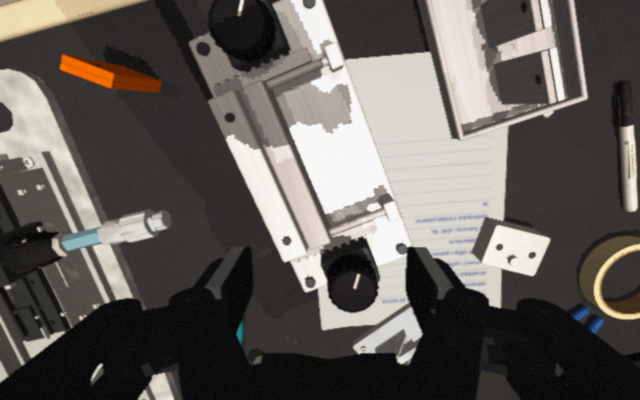

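The wrist view shows both pointers parallel at about −2.28 rad, near (240,8) and far (357,280), with the gap shut and square. I check the coupons and hand in.

```bash
python3 - <<'E'
from h import *
p,d,C=shot("top");W=pts(C,d);c=np.array([.4857,.4061])
m=(abs(W[...,0]-c[0])<.085)&(abs(W[...,1]-c[1])<.055)&(W[...,2]>.07)
k,l,st,ce=cv2.connectedComponentsWithStats(m.astype(np.uint8))
n=[np.nanmedian(W[l==i],0).round(3) for i in range(1,k) if st[i,4]>20];print(n)
s=ctrl.get_state();print(s["contact_force"].round(1),abs(s["dq"]).max())
if len(n)==3: print(ctrl.sign_off())
E
```

```text
[array([0.54 , 0.411, 0.083]), array([0.487, 0.406, 0.083]), array([0.43 , 0.401, 0.083])]
[ 0.4 -1.1 -0.5] 0.0025838431441758017
the job is handed in; nothing more can be done
None
```

The job is handed in at about 48 s of the 210 s: all three coupons stand in the tray, and both knobs read about −2.28 rad by camera, at the closed stop with the bar square. By my camera readings neither knob led the other by more than about 0.8 rad. The hand-in returned no verdict.

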